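# Third hand: press a grip strip against a clamped chopping board

## Robot

A 7-joint arm with a two-finger parallel gripper is mounted at the origin on a cart in front of the work surface, level with it; the furniture and walls round the work are solid. World frame = base frame: x ahead of the robot, y to its left, z up, the work surface at z = 0. Lengths are in m, angles in rad, forces in N, time in s.
With the tool pointing down it reaches from about 0.4 to 0.9 m from the base axis. Payload 5.6 kg.
Tool frame: the origin (TCP) lies between the finger pads, 19 mm behind the fingertips; this is the grasp point; z points along the fingers, y is the line along which they close (so a half turn about z gives the same grasp; the last joint's range is limited). The gripper opens to 92 mm and grips with 3 to 60 N. Pads are 20 mm wide; open, the fingers measure 128 mm over their backs; the gripper's body (75 mm by 189 mm) begins 69 mm behind the grasp point.
Start: joints at [1.074, 0.468, -0.012, 1.603, 0.006, 1.071, -0.056], TCP at [0.285, -0.584, 0.233] pointing down, gripper open.
Joint ranges: [-2.53, 2.53], [-0.31, 2.02], [-1.57, 1.55], [0.28, 2.44], [-1.29, 4.43], [0.15, 1.84], [-2.92, 2.92]. Speed limits (rad/s): [2.57, 2.57, 3.14, 3.14, 3.14, 3.14, 3.14].

## Interface

Orientations are given as a unit quaternion [x, y, z, w].
In Python, from plant import r, snapshot, hand_in, masks_of, pinpoint gives the robot as it stands. The module is installed in compiled form; this text tells all that it offers.
- The arm moves only by the shell command python3 -m jog 'ROWS' [OPENING]. ROWS is rows parted by semicolons, their numbers by spaces, 1 to 20 of them, each of 6 numbers: dx, dy, dz in m, then a rotation vector rx, ry, rz in rad; each row is the pose to reach, as a shift and turn from the pose commanded when the command began, along the tool's axes at that moment; what a row does not reach only later rows make up. A row lasts 1/8 s, in which the tool goes at most 0.0625 m and 0.188 rad, less where a joint would pass 70% of its speed; a pose out of reach is approached as far as the arm can. OPENING is the finger opening in m, set as the command begins (- or left out keeps the last). The fingers move at their own pace and stop on an object; the grip force is fixed at half the most. Time passes only in rows, so rows that do not move let the fingers close. It prints the time, the measured TCP pose, the force, the opening and the grip force at its end.
- r.get_obs(): the state, without advancing time (a new reading comes with each control period).
- snapshot(name): name is "scene" or "top" or "wrist"; returns a dict with "img" (400x640x3 uint8, red, green, blue), "fx", "fy", "cx", "cy" (pixels), "D" ([k1, k2, p1, p2, k3] as OpenCV has them; the pictures are not rectified), "world_to_cam" (4x4, takes a point from world to camera coordinates); the wrist camera has in their place "hand_eye" (4x4, takes a point from camera to tool coordinates, whose origin is the TCP and whose axes are the flange's). Camera axes: x right, y down, z forward; pixel columns grow to the right and rows downward; lengths in m; the calibration is good to about 2 mm. A picture is of the moment at which its call begins: read the wrist's pose just before it. There is no depth.
- hand_in(): hands the job in; it is judged then, once.
Trained networks look in the newest picture that a camera, given by its name, has taken for a name from the list of things; names that differ only in an ending like _2 or _b are one class to them, and where a whole thing is asked for, a point or a joint stands for the part that bears it (a point fixed in the world has none). Each returns a list of dicts, best first, with "p" (0 to 1); they miss things now and then, are a little off and sometimes report something else, mostly with a low value. They report only what shows in the picture. A call takes as long as a camera call. They do not tell look-alikes from the thing itself.
- masks_of(label, camera): "region" (400x640 bool, what is visible of it).
- pinpoint(label, camera): "at" ([x, y, z] in m, in world coordinates, good to about 4 mm: a listed point, or the origin of a listed thing).
The state is a dict: "t": time; "joints": joint angles; "qvel": joint speeds; "joint_torque": joint torques, N m; "tool_pos": TCP position; "orientation": TCP orientation; "force": force on the tool from outside, world axes, zero at the start; "moment": the same for the moment, N m; "grip_width": finger opening in m; "finger_force": force on a finger pad.
Only numpy, scipy, OpenCV 4.12 (cv2) and the standard library are available. Lean on these libraries where they do the work, as an engineer would, in place of code of your own. Each camera call takes 0.05 s, during which the arm holds its last target. There are 200 camera calls.

## Task

I want to screw the wooden grip strip onto the near long edge of the chopping board. First turn the jig's clamp knob clockwise (seen from above) until it clicks past its detent; then take the strip by its upright rib, press its flat rib-less side against the middle of the board's near edge, level and flush with the board, until the sprung carriage is pushed about halfway in (never hard against its stop), and finish while still gripping and pressing it steadily there. Leave the other things on the worktop where they are.

Things in the scene. Friction and masses are not known exactly. Their poses are not given: they have to be found in the camera images.
- grip_strip: loose pale wooden strip on the worktop in front of the jig, 160 mm long (y), 40 deep (x), about 0.18 kg: a flange 22 mm thick, and along its -x side an upright rib 16 mm thick (x -20 to -4 mm), up to 48 mm above the underside. Origin: centre of the flange's underside; x towards the flat side to be pressed (within 0.6 rad of the jig's direction at the start), z up
- strip_face (a point): centre of the strip's flat +x side, 20 mm ahead of its origin and 11 mm above its underside; axes as the strip
- strip_rib (a point): middle of the strip's rib, 46 mm above the underside (2 mm under the rib's top); axes as the strip. With the TCP here and the fingers closing along x, from above, the fingertips clear the flange by 5 mm. A grip of 40 N or more keeps it from slipping
- board_edge (a point): middle of the near long edge of the wooden chopping board (186 x 310 x 22 mm), at half its thickness, 37 mm above the worktop. x level, away from the robot, along the carriage's travel; y along the edge to the left; z up. The board moves with the sprung carriage. Nothing carries the strip there (jig's base is 10 mm thick, carriage is set back): it is held in the air
- carriage (a joint): how far the sprung aluminium carriage with the board is pushed in, m: 0 at rest, 0.032 hard against its stop. It pushes back with 4 N as it leaves 0, rising by 500 N per m: 12 N at halfway (0.016). Five ticks 8 mm apart on the plywood base, at the left beside the board, show it, the longest being halfway
- clamp_knob (a joint): turn of the black clamp knob, rad, clockwise seen from above; starts at 0, must come to its end of travel, 1.34. The detent resists with about 0.13 N m at first, tips over at about 0.75 and then draws the knob on to 1.34, where it stays
- clamp_knob_grip (a point): on the black knob's upright axis, 7 mm under the top of its bar: put the TCP here. x runs along the bar (42 mm long, 14 thick) and turns with it; at 0 the bar is square to the board's near edge. 23 mm below lies the knob's 44 mm disc. The knob stands on the clamp block at the board's right-hand end; nothing beside it is higher
- mug: bystander, leave alone: white mug with a handle; origin in the middle of its underside
- salt_shaker: bystander, leave alone: salt shaker; origin in the middle of its underside
- tea_box: bystander, leave alone: dark carton; origin in the middle of its underside
- matchbox: bystander, leave alone: matchbox; origin in the middle of its underside
- lemon: bystander, leave alone: lemon; origin in the middle of its underside
Things that resemble listed ones, but are neither listed nor needed, are in the scene too. Several things have the shape of the grip_strip; the one meant has the colours described above.

How it is judged:
On the way, in this order (a step that is already met when the one before it is completed fails the run):
1. the clamp knob is turned past its detent, before the carriage is pushed in (value of joint clamp_knob above 1.2 rad and value of joint carriage below 0.005 m), for 0.2 s.
2. the strip is gripped and lifted off the worktop (contact force between the fingers and grip_strip above 2 N and height (world z) of grip_strip above 0.02 m and contact force between grip_strip and carriage below 0.5 N), for 0.2 s.
3. the strip, in the fingers, is pressed against the board's edge within the band (y of strip_face in the frame of board_edge between -0.015 and 0.015 m and z of strip_face in the frame of board_edge between -0.006 and 0.006 m and angle between the x axis of grip_strip and the x axis of board_edge, either way round below 0.07 rad and angle between the z axis of grip_strip and the z axis of board_edge, either way round below 0.07 rad and contact force between the fingers and grip_strip above 2 N and contact force between grip_strip and carriage between 7.5 and 16.5 N), for 0.3 s.
At the end, for the whole second after the job is handed in: knob over 1.2 rad; strip gripped, at rest, pressing the board with 7.5 to 16.5 N, carriage still, 8 to 24 mm in; strip face within 15 mm of the edge's middle, 6 mm of its height and 0.07 rad of square; the robot itself touches neither board nor carriage (all of step 3 and value of joint carriage between 0.008 and 0.024 m and velocity of joint carriage between -0.004 and 0.004 m/s and value of joint clamp_knob above 1.2 rad and linear speed of grip_strip below 0.01 m/s and contact force between each of the arm, the fingers and carriage below 0.5 N); the arm keeps its last pose, push and grip.
It fails at once if the carriage is pushed hard against its stop (value of joint carriage above 0.03 m).
It fails at once if another thing on the worktop is displaced by more than 30 mm (distance of any of mug, salt_shaker, tea_box, matchbox, lemon from where it was at the start of the episode above 0.03 m).
It also fails if it takes over 58 s, if anything falls off the work surface, if the arm or the gripper's body presses on something with over 40 N, if the wrist force passes 120 N, or if a joint passes its speed limit or range.

## Working session

There is one attempt and no reset: what is moved stays moved. The work goes in short steps, Python scripts to look and compute and a shell command to move; the robot and the scene stay as the last step left them, time stands still between calls to the robot, and variables do not carry over. Pictures are saved under pics/ and viewed, at most 10 in all, crops included, and the job is handed in when it is done.

```bash
mkdir -p pics
python3 - <<'E'
from plant import r,snapshot,masks_of,pinpoint
import cv2
o=r.get_obs();print(o['t'],o['tool_pos'],o['orientation'],o['force'],o['grip_width'])
for c in ['scene','top']:
    s=snapshot(c);cv2.imwrite(f'pics/{c}0.png',s['img'][:,:,::-1])
    for l in ['strip_rib','grip_strip','board_edge','clamp_knob_grip','strip_face']:
        print(c,l,[(d['at'],round(d['p'],2)) for d in pinpoint(l,c)])
E
```

```text
0.0 [ 0.28465756 -0.58375458  0.23236252] [ 9.74377225e-01  2.24918391e-01 -2.39718342e-04 -8.26135394e-04] [ 0.90177148 -0.6638488   0.93477802] 0.09201202951456391
scene strip_rib [([0.3693, -0.2595, 0.0441], 0.87), ([0.4237, -0.032, 0.0476], 0.83), ([0.3007, -0.5182, 0.0489], 0.78)]
scene grip_strip [([0.3764, -0.2712, -0.0003], 0.92), ([0.2893, -0.525, 0.0016], 0.73), ([0.4404, -0.0327, -0.0023], 0.71), ([0.4944, -0.4147, 0.0017], 0.65)]
scene board_edge [([0.5691, 0.0329, 0.0391], 0.94)]
scene clamp_knob_grip [([0.6593, -0.1484, 0.0939], 0.41)]
scene strip_face [([0.3876, -0.2893, 0.0102], 0.95), ([0.2733, -0.537, 0.0112], 0.83), ([0.453, -0.0416, 0.0148], 0.77), ([0.4387, 0.3614, -0.0008], 0.6)]
top strip_rib [([0.4252, -0.0332, 0.0461], 0.77), ([0.3722, -0.2595, 0.0506], 0.61)]
top grip_strip [([0.3778, -0.2721, 0.0025], 0.68), ([0.4373, -0.0332, -0.005], 0.65), ([0.2945, -0.5295, -0.0004], 0.64)]
top board_edge [([0.5672, 0.033, 0.0389], 0.75), ([0.4362, -0.0337, -0.0004], 0.49)]
top clamp_knob_grip [([0.6641, -0.1523, 0.0977], 0.66), ([0.5687, 0.0328, 0.0391], 0.2)]
top strip_face [([0.4564, -0.0385, 0.01], 0.92), ([0.3844, -0.2862, 0.0085], 0.8), ([0.2729, -0.5367, 0.0104], 0.63)]
```

View pics/top0.png

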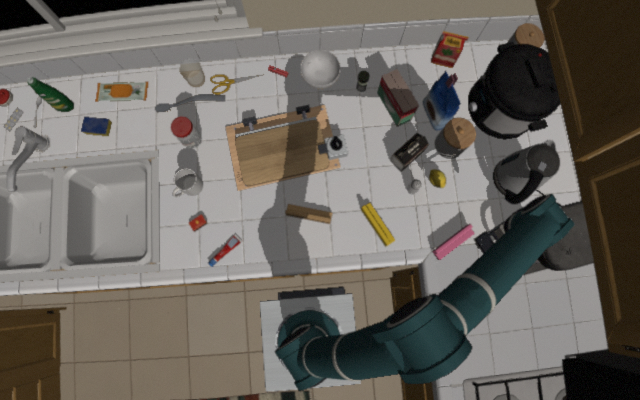

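View pics/scene0.png

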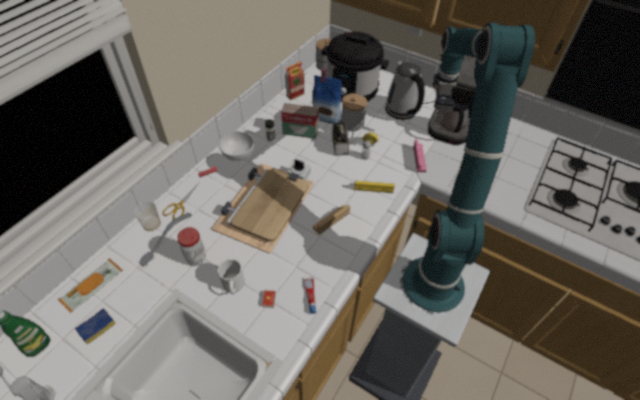

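In the top picture the wooden jig and board are at (285,150) and the black knob is at (337,145). Three things have the strip's shape: wooden at (308,213), yellow at (378,223) and pink at (454,241). Only the one at (308,213) is pale wood, so I'll confirm it in a crop and measure the directions.

```bash
cat > h.py <<'E'
import numpy as np,cv2
from scipy.spatial.transform import Rotation as R
from plant import r,snapshot,masks_of,pinpoint
def cam(s,o=None):
    "cam->world 4x4"
    if 'world_to_cam' in s: return np.linalg.inv(np.array(s['world_to_cam']))
    T=np.eye(4);T[:3,:3]=R.from_quat(o['orientation']).as_matrix();T[:3,3]=o['tool_pos']
    return T@np.array(s['hand_eye'])
def K(s): return np.array([[s['fx'],0,s['cx']],[0,s['fy'],s['cy']],[0,0,1.]]),np.array(s['D'],float)
def back(s,T,px,z):
    k,D=K(s);u=cv2.undistortPoints(np.array(px,float).reshape(-1,1,2),k,D)[:,0]
    d=np.c_[u,np.ones(len(u))]@T[:3,:3].T
    return T[:3,3]+d*((z-T[2,3])/d[:,2])[:,None]
def proj(s,T,P):
    k,D=K(s);W=np.linalg.inv(T)
    return cv2.projectPoints(np.array(P,float).reshape(-1,1,3),cv2.Rodrigues(W[:3,:3])[0],W[:3,3],k,D)[0][:,0]
def rect(s,T,m,z):
    m=m.astype(np.uint8);c=max(cv2.findContours(m,0,1)[0],key=cv2.contourArea)[:,0]
    return cv2.minAreaRect(back(s,T,c,z)[:,:2].astype(np.float32)*1000),c.mean(0)
E
python3 - <<'E'
from h import *
s=snapshot('top');T=cam(s)
cv2.imwrite('pics/crop1.png',cv2.resize(s['img'][95:240,220:420,::-1],None,fx=4,fy=4,interpolation=2))
for l,z in [('grip_strip',.022),('carriage',.048),('clamp_knob',.1)]:
    for d in masks_of(l,'top'): print(l,round(d['p'],2),*rect(s,T,d['region'],z))
E
```

```text
grip_strip 0.83 ((377.642578125, -269.8134765625), (162.2051544189453, 45.20329284667969), 27.40032386779785) [377.27659574 224.41489362]
grip_strip 0.82 ((294.5973205566406, -530.6890869140625), (46.46950912475586, 174.9915008544922), 30.264463424682617) [453.39130435 241.07608696]
grip_strip 0.76 ((434.7657470703125, -38.06304168701172), (162.80380249023438, 45.313758850097656), 73.03910827636719) [309.44230769 213.82692308]
grip_strip 0.32 ((630.516357421875, -417.2178955078125), (70.07625579833984, 161.31973266601562), 36.96250534057617) [409.23595506 151.42696629]
carriage 0.55 ((668.3328857421875, 5.6997833251953125), (203.5341339111328, 385.334228515625), 8.298818588256836) [288.4222973  150.51689189]
clamp_knob 0.47 ((653.7124633789062, -149.90853881835938), (40.50702667236328, 34.917850494384766), 38.51267623901367) [336.16666667 143.8       ]
```

View pics/crop1.png

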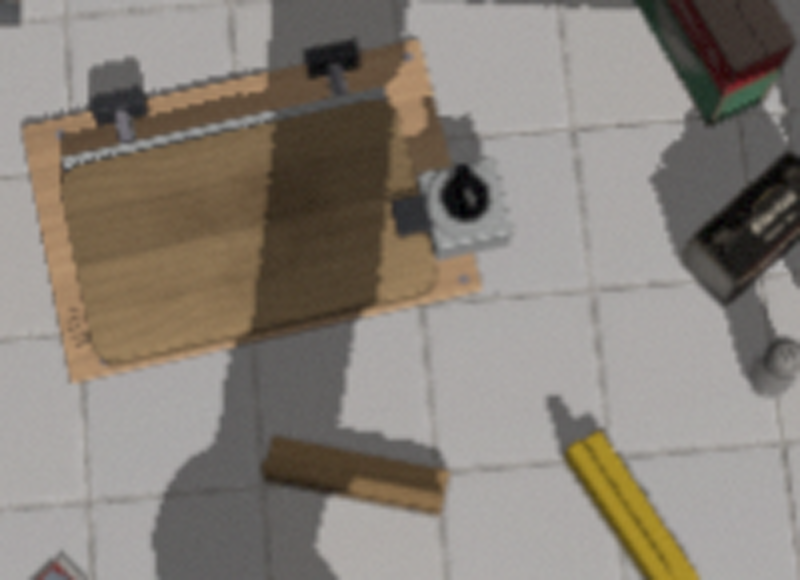

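The crop confirms it: the pale wood strip at top picture (308,213) has its rib towards the robot. The others are yellow and pink. The jig is turned about +8° and the strip about -17°. I'll hover over the knob next.

```bash
python3 -m jog '0.05 -0.02 -0.03 0 0 0.03;0.1 -0.043 -0.04 0 0 0.06;0.155 -0.066 -0.04 0 0 0.1;0.21 -0.09 -0.04 0 0 0.13;0.265 -0.113 -0.04 0 0 0.16;0.32 -0.137 -0.04 0 0 0.2;0.375 -0.16 -0.04 0 0 0.23;0.43 -0.184 -0.04 0 0 0.26;0.485 -0.207 -0.04 0 0 0.29;0.527 -0.226 -0.04 0 0 0.31;0.527 -0.226 -0.02 0 0 0.31;0.527 -0.226 -0.02 0 0 0.31;0.527 -0.226 -0.02 0 0 0.31'
python3 - <<'E'
from h import *
o=r.get_obs();print(o['t'],o['tool_pos'],o['joints'])
s=snapshot('wrist');T=cam(s,o);cv2.imwrite('pics/w1.png',s['img'][:,:,::-1])
print(T)
for l in ['clamp_knob_grip','board_edge','strip_rib','strip_face']: print(l,[(d['at'],round(d['p'],2)) for d in pinpoint(l,'wrist')])
for l,z in [('clamp_knob',.103)]:
    for d in masks_of(l,'wrist'): print(l,round(d['p'],2),*rect(s,T,d['region'],z))
E
```

```text
t: 2.42
tool_pos: [0.6587, -0.1523, 0.2534]
orientation: [0.998, 0.07, -0.0, 0.0]
force: [-0.1, -0.3, 0.2]
grip_width: 0.0917
finger_force: 0.0
2.425 [ 0.65874917 -0.1522694   0.25337918] [ 0.27350714  0.50230763 -0.13846138  1.50472762  0.07434059  1.1400298
 -1.30895365]
[[ 0.14061573 -0.95688153 -0.25417505  0.73165588]
 [-0.9900626  -0.13543363 -0.03786539 -0.14295159]
 [ 0.00180885  0.25697368 -0.96641671  0.40450602]
 [ 0.          0.          0.          1.        ]]
clamp_knob_grip [([0.6622, -0.1512, 0.0925], 0.82)]
board_edge [([0.5621, 0.0323, 0.037], 0.81), ([0.4575, -0.037, 0.0094], 0.6)]
strip_rib [([0.3725, -0.2573, 0.0457], 0.93), ([0.4237, -0.028, 0.0458], 0.86)]
strip_face [([0.4546, -0.0389, 0.0112], 0.74), ([0.3876, -0.2846, 0.0113], 0.74)]
clamp_knob 0.9 ((669.3336791992188, -152.16806030273438), (43.99909973144531, 38.730987548828125), 42.312679290771484) [318.78571429 181.04761905]
```

View pics/w1.png

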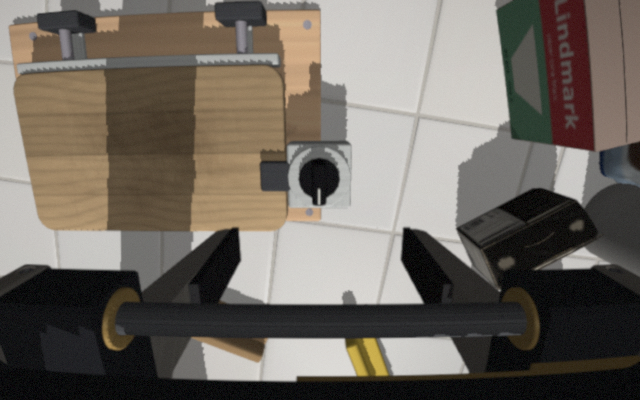

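The wrist view shows the board with its near edge at row 230, columns 48–283. The knob is at (319,178) with the bar's white line pointing straight down the picture, so it is almost aligned with the tool. I'll measure the edge line and midpoint.

Run:
```python
from h import *
o=r.get_obs();s=snapshot('wrist');T=cam(s,o);g=cv2.cvtColor(s['img'],cv2.COLOR_RGB2HSV).astype(int)
im=s['img'].astype(float)
# near edge: row where wood -> pale/white below (saturation drop)
pts=[]
for c in range(60,270,6):
    col=cv2.GaussianBlur(g[:,:,1].astype(np.float32),(5,3),0)[205:250,c]
    pts.append((c,205+np.argmin(np.gradient(col))))
print(pts)
P=back(s,T,pts,.026)[:,:2]  # lower edge of board is z=.026
Q=back(s,T,pts,.048)[:,:2]
for A in(P,Q):
    l=cv2.fitLine(A.astype(np.float32),cv2.DIST_HUBER,0,.001,.001).ravel();print(l,np.degrees(np.arctan2(-l[0],l[1])))
print('far edge',back(s,T,[(40,70),(265,70)],.048),'right',back(s,T,[(283,90),(285,215)],.048))
print('left',back(s,T,[(15,95),(36,205)],.048))
print('knob line',back(s,T,[(319,190),(319,204)],.103), 'disc px of (0.662,-.151,.096/.073)',proj(s,T,[[.662,-.151,.096],[.662,-.151,.103],[.662,-.151,.073]]))
cv2.imwrite('pics/k.png',cv2.resize(s['img'][130:250,220:380,::-1],None,fx=5,fy=5,interpolation=2))
```

```text
[(60, np.int64(230)), (66, np.int64(230)), (72, np.int64(230)), (78, np.int64(230)), (84, np.int64(230)), (90, np.int64(230)), (96, np.int64(230)), (102, np.int64(230)), (108, np.int64(230)), (114, np.int64(230)), (120, np.int64(230)), (126, np.int64(231)), (132, np.int64(231)), (138, np.int64(231)), (144, np.int64(231)), (150, np.int64(231)), (156, np.int64(231)), (162, np.int64(231)), (168, np.int64(231)), (174, np.int64(231)), (180, np.int64(231)), (186, np.int64(231)), (192, np.int64(232)), (198, np.int64(231)), (204, np.int64(231)), (210, np.int64(231)), (216, np.int64(232)), (222, np.int64(249)), (228, np.int64(237)), (234, np.int64(231)), (240, np.int64(231)), (246, np.int64(232)), (252, np.int64(232)), (258, np.int64(232)), (264, np.int64(232))]
[ 0.1393484  -0.99024343  0.559067    0.05504537] -171.98985
[ 0.13934864 -0.9902434   0.5691118   0.04364453] -171.98984
far edge [[ 0.73935512  0.17132072  0.048     ]
 [ 0.76762066 -0.07825661  0.048     ]] right [[ 0.75013143 -0.09933863  0.048     ]
 [ 0.61286129 -0.11759307  0.048     ]]
left [[0.70914647 0.20428565 0.048     ]
 [0.58093048 0.18624123 0.048     ]]
knob line [[ 0.66089681 -0.15069703  0.103     ]
 [ 0.6470723  -0.15267076  0.103     ]] disc px of (0.662,-.151,.096/.073) [[319.48593057 187.30473806]
 [319.47542007 188.93550962]
 [319.51752757 182.40543211]]
```

View pics/k.png

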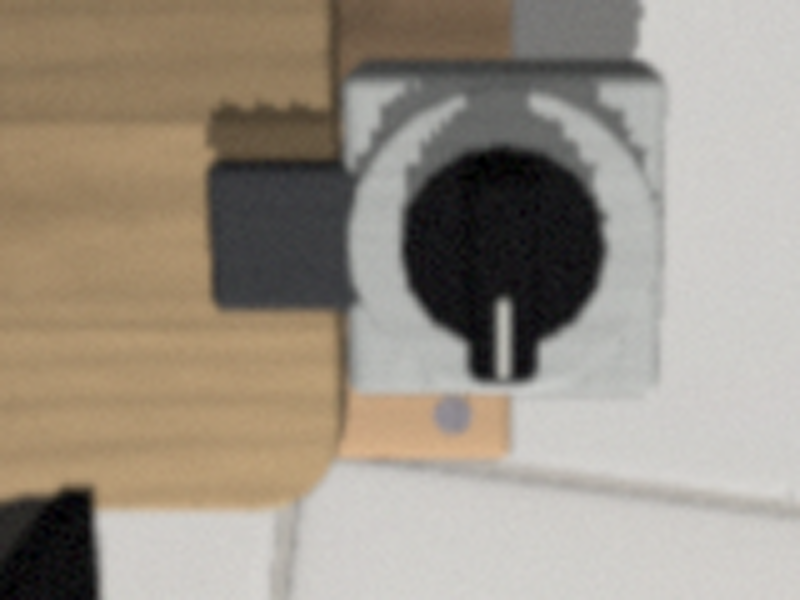

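Jig yaw is 8.0° and the tool already matches it. The knob axis is at about (0.6655, -0.150), so I'll descend and close.

```bash
python3 -m jog '0.007 0.001 0.05 0 0 0;0.007 0.001 0.1 0 0 0;0.007 0.001 0.135 0 0 0;0.007 0.001 0.157 0 0 0;0.007 0.001 0.157 0 0 0' && python3 -m jog '0 0 0 0 0 0;0 0 0 0 0 0;0 0 0 0 0 0;0 0 0 0 0 0;0 0 0 0 0 0;0 0 0 0 0 0' 0
```

```text
t: 3.4
tool_pos: [0.6658, -0.15, 0.0949]
orientation: [0.997, 0.072, -0.001, -0.0]
force: [-0.7, -0.1, 0.2]
grip_width: 0.092
finger_force: 0.0
t: 4.15
tool_pos: [0.6666, -0.1501, 0.0962]
orientation: [0.997, 0.072, -0.0, -0.0]
force: [-0.6, -0.4, 0.5]
grip_width: 0.0343
finger_force: 0.0
```

```bash
python3 -m jog '0 0 0 0 0 0;0 0 0 0 0 0;0 0 0 0 0 0;0 0 0 0 0 0;0 0 0 0 0 0'
```

```text
t: 4.78
tool_pos: [0.6665, -0.1497, 0.0962]
orientation: [0.997, 0.072, -0.0, -0.0]
force: [-1.0, 2.6, -0.3]
grip_width: 0.0135
finger_force: 30.0
```

Gripped at about 14 mm. Now I'll turn it clockwise (+rz).

```bash
python3 -m jog '0 0 0 0 0 0.15;0 0 0 0 0 0.3;0 0 0 0 0 0.45;0 0 0 0 0 0.6;0 0 0 0 0 0.75;0 0 0 0 0 0.9;0 0 0 0 0 1.05;0 0 0 0 0 1.2;0 0 0 0 0 1.32;0 0 0 0 0 1.34;0 0 0 0 0 1.34;0 0 0 0 0 1.34'
python3 - <<'E'
from h import *
o=r.get_obs();print(o['joints'],o['moment'],o['orientation'])
E
```

```text
t: 6.28
tool_pos: [0.665, -0.1532, 0.0962]
orientation: [0.826, -0.564, -0.0, 0.002]
force: [-4.4, -3.6, 2.3]
grip_width: 0.0133
finger_force: 30.0
[ 0.03404162  0.6732608   0.20520869  1.61976736 -0.16267942  0.86757136
 -2.46767897] [-0.61977459  0.8670479  -0.00830517] [ 8.25829702e-01 -5.63915807e-01 -2.75813464e-04  2.04707040e-03]
```

```bash
python3 -m jog '0 0 0 0 0 0;0 0 0 0 0 0;0 0 0 0 0 0;0 0 0 0 0 0;0 0 -0.03 0 0 0;0 0 -0.08 0 0 0;0 0 -0.13 0 0 0;0 0 -0.155 0 0 0' 0.092
python3 - <<'E'
from h import *
o=r.get_obs();s=snapshot('wrist');T=cam(s,o)
p=proj(s,T,[[.6655,-.15,.1]])[0].astype(int);print(p)
a=s['img'][max(0,p[1]-70):p[1]+70,p[0]-80:p[0]+80,::-1]
cv2.imwrite('pics/k2.png',cv2.resize(a,None,fx=3,fy=3))
E
```

```text
t: 7.28
tool_pos: [0.6678, -0.1503, 0.2549]
orientation: [0.826, -0.563, 0.002, -0.001]
force: [0.6, -0.5, -0.0]
grip_width: 0.0912
finger_force: 0.0
[324 192]
```

View pics/k2.png

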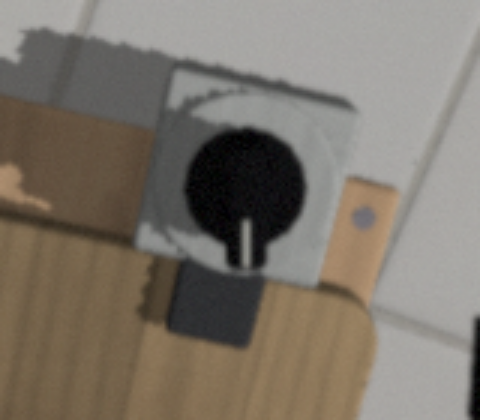

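The knob has turned about 77°: the white line at crop (246,245) lies along the tool, 13° off the board edge's direction. Now to the strip.

```bash
python3 -m jog '-0.014 0.013 0 0 0 -0.18;-0.028 0.026 0 0 0 -0.36;-0.043 0.04 0 0 0 -0.54;-0.057 0.053 0 0 0 -0.72;-0.071 0.066 0 0 0 -0.9;-0.086 0.079 0 0 0 -1.08;-0.1 0.092 0 0 0 -1.26;-0.114 0.105 0 0 0 -1.44;-0.129 0.118 0 0 0 -1.62;-0.143 0.131 0 0 0 -1.8;-0.157 0.145 0 0 0 -1.98;-0.171 0.158 0 0 0 -2.16;-0.186 0.171 0 0 0 -2.34;-0.2 0.184 0 0 0 -2.47;-0.2 0.184 0.02 0 0 -2.47;-0.2 0.184 0.02 0 0 -2.47'
python3 - <<'E'
from h import *
o=r.get_obs();s=snapshot('wrist');T=cam(s,o);print(o['tool_pos'],o['joints'])
cv2.imwrite('pics/w2.png',s['img'][:,:,::-1])
for l in ['strip_rib','strip_face','grip_strip','board_edge']: print(l,[(d['at'],round(d['p'],2)) for d in pinpoint(l,'wrist')])
for d in masks_of('grip_strip','wrist'): print(round(d['p'],2),*rect(s,T,d['region'],.048))
E
```

```text
t: 9.32
tool_pos: [0.4209, -0.0312, 0.23]
orientation: [0.804, 0.595, -0.001, -0.001]
force: [0.6, 0.7, 0.2]
grip_width: 0.0919
finger_force: 0.0
[ 0.42094982 -0.03115478  0.23003349] [ 0.21063079  0.09755924 -0.22745087  2.11769483  0.02700179  0.93200828
 -0.32877437]
strip_rib [([0.3703, -0.2573, 0.0488], 0.64), ([0.4262, -0.0268, 0.0438], 0.56)]
strip_face [([0.3873, -0.2885, 0.0092], 0.75), ([0.4567, -0.0384, 0.0092], 0.59), ([0.5618, 0.0332, 0.0348], 0.57)]
grip_strip [([0.3784, -0.2697, -0.0021], 0.82)]
board_edge [([0.5654, 0.0323, 0.037], 0.93)]
0.96 ((436.74566650390625, -34.654693603515625), (156.68206787109375, 38.03845977783203), 73.4692611694336) [333.48104956 174.36151603]
0.93 ((372.5269775390625, -249.45094299316406), (122.89400482177734, 47.796142578125), 27.057449340820312) [334.47894737 356.49473684]
```

View pics/w2.png

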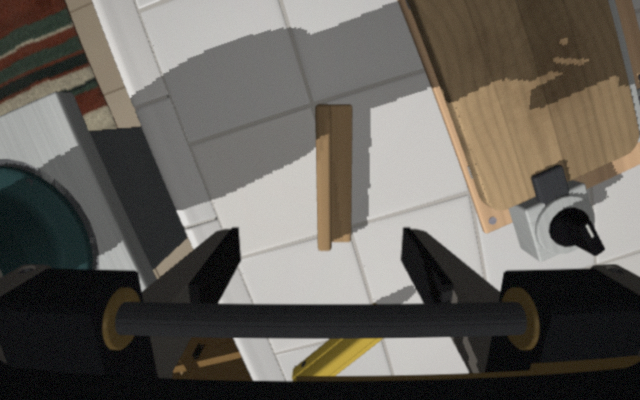

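The strip stands at (334,175) with its rib on the left at columns 316–331, rows 104–250. I'll fix the rib's centreline.

Run:
```python
from h import *
o=r.get_obs();s=snapshot('wrist');T=cam(s,o)
g=cv2.GaussianBlur(s['img'].astype(np.float32).mean(2),(3,5),0)
L=[];M=[]
for y in range(115,242,6):
    d=np.gradient(g[y]);a=300+np.argmin(d[300:324]);b=324+np.argmax(np.abs(d[324:340]));L.append((a,y));M.append((b,y))
print(L[::5],M[::5])
A=back(s,T,L,.048);B=back(s,T,M,.048)
for q in(A,B):
    l=cv2.fitLine(q[:,:2].astype(np.float32),cv2.DIST_HUBER,0,.0005,.0005).ravel();print(l,np.degrees(np.arctan2(l[1],l[0])))
print('gap',np.median(np.linalg.norm((A-B)[:,:2],axis=1)))
e=back(s,T,[(323,104),(324.5,250)],.048);print(e,e.mean(0),np.linalg.norm(e[0]-e[1]),np.degrees(np.arctan2(*(e[0]-e[1])[1::-1])))
Rt=R.from_quat(o['orientation']).as_matrix();c=e.mean(0);c[2]=.046;print('move tool axes',Rt.T@(c-o['tool_pos']))
```

```text
[(np.int64(312), 115), (np.int64(323), 145), (np.int64(314), 175), (np.int64(314), 205), (np.int64(314), 235)] [(np.int64(329), 115), (np.int64(326), 145), (np.int64(326), 175), (np.int64(327), 205), (np.int64(327), 235)]
[ 0.27537498  0.9613369   0.41738716 -0.03056161] 74.01563
[ 0.27934787  0.96018994  0.43007138 -0.03610232] 73.77871
gap 0.013769877306915274
[[ 0.45032107  0.04365311  0.048     ]
 [ 0.40613092 -0.10752535  0.048     ]] [ 0.42822599 -0.03193612  0.048     ] 0.15750458947594156 73.70611829217403
move tool axes [0.00101016 0.00545259 0.1856603 ]
```

```bash
python3 -m jog '0.001 0.004 0.06 0 0 -0.014;0.001 0.004 0.12 0 0 -0.014;0.001 0.004 0.165 0 0 -0.014;0.001 0.004 0.184 0 0 -0.014;0.001 0.004 0.184 0 0 -0.014;0.001 0.004 0.184 0 0 -0.014' && python3 -m jog '0 0 0 0 0 0;0 0 0 0 0 0;0 0 0 0 0 0;0 0 0 0 0 0;0 0 0 0 0 0;0 0 0 0 0 0;0 0 0 0 0 0;0 0 0 0 0 0;0 0 0 0 0 0;0 0 0 0 0 0;0 0 0 0 0 0' 0
```

```text
t: 10.42
tool_pos: [0.4271, -0.0315, 0.0481]
orientation: [0.8, 0.6, 0.001, 0.0]
force: [-0.2, -0.5, -0.1]
grip_width: 0.092
finger_force: 0.0
t: 11.8
tool_pos: [0.4264, -0.0315, 0.0472]
orientation: [0.8, 0.6, 0.0, 0.0]
force: [-0.0, 0.2, -0.3]
grip_width: 0.0161
finger_force: 30.0
```

Gripped at 16 mm. Lift, then turn and stage about 35 mm short of the edge.

```bash
python3 -m jog '0 0 -0.015 0 0 0;0 0 -0.035 0 0 0;0 0 -0.035 0 0 0;0 0 -0.035 0 0 0' && python3 -m jog '0.005 0.005 0 0 0 -0.1;0.02 0.015 0 0 0 -0.2;0.035 0.03 0 0 0 -0.3;0.055 0.045 0 0 0 -0.4;0.0725 0.057 0 0 0 -0.424;0.0725 0.057 0 0 0 -0.424;0.0725 0.057 0 0 0 -0.424'
python3 - <<'E'
from h import *
o=r.get_obs();s=snapshot('wrist');T=cam(s,o);print(o['tool_pos'],o['orientation'],o['force'])
cv2.imwrite('pics/w3.png',s['img'][:,:,::-1])
for l in ['strip_rib','strip_face','board_edge']: print(l,[(d['at'],round(d['p'],2)) for d in pinpoint(l,'wrist')])
for c in ['scene','top']:
    snapshot(c)
    for l in ['strip_face','board_edge','strip_rib']: print(c,l,[(d['at'],round(d['p'],2)) for d in pinpoint(l,c)][:3])
E
```

```text
t: 12.3
tool_pos: [0.4263, -0.0316, 0.0823]
orientation: [0.8, 0.6, 0.0, 0.0]
force: [-0.4, 0.0, -1.8]
grip_width: 0.0155
finger_force: 30.0
t: 13.18
tool_pos: [0.4999, 0.0215, 0.0815]
orientation: [0.656, 0.755, -0.001, -0.001]
force: [0.3, -0.0, -1.0]
grip_width: 0.0159
finger_force: 30.0
[0.49994815 0.02148853 0.08151046] [ 6.55829609e-01  7.54907970e-01 -1.02123942e-03 -6.61574922e-04] [ 0.33754192 -0.0243796  -1.02184415]
strip_rib [([0.4982, 0.024, 0.0803], 0.88)]
strip_face [([0.5324, 0.029, 0.0459], 0.6)]
board_edge [([0.5662, 0.034, 0.0354], 0.88)]
scene strip_face [([0.2749, -0.5381, 0.0111], 0.82), ([0.5303, 0.0269, 0.0477], 0.65), ([0.3873, -0.2876, 0.0108], 0.64)]
scene board_edge [([0.5649, 0.0294, 0.0386], 0.68)]
scene strip_rib [([0.3709, -0.2586, 0.0448], 0.77), ([0.2983, -0.5209, 0.0496], 0.76), ([0.5013, 0.0213, 0.0812], 0.48)]
top strip_face [([0.387, -0.2902, 0.0131], 0.85), ([0.2737, -0.5373, 0.0115], 0.75)]
top board_edge []
top strip_rib [([0.3005, -0.5236, 0.0467], 0.94), ([0.3736, -0.2601, 0.0509], 0.6)]
```

View pics/w3.png

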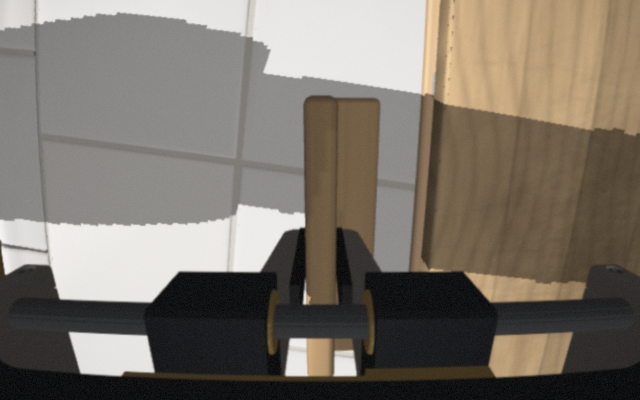

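The strip is held square to the tool (columns 304–379), its face about 35 mm short of the board edge (column ~425). Lower 8.5 mm and approach.

```bash
python3 -m jog '0 0 0.0085 0 0 0;0 0.01 0.0085 0 0 0;0 0.02 0.0085 0 0 0;0 0.028 0.0085 0 0 0;0 0.028 0.0085 0 0 0;0 0.028 0.0085 0 0 0;0 0.028 0.0085 0 0 0'
python3 - <<'E'
from h import *
o=r.get_obs();s=snapshot('wrist');T=cam(s,o);print(o['tool_pos'],o['orientation'],o['force'])
cv2.imwrite('pics/w4.png',s['img'][:,:,::-1])
for c in ['wrist','scene']:
    snapshot(c)
    for l in ['strip_face','board_edge']: print(c,l,[(d['at'],round(d['p'],2)) for d in pinpoint(l,c)][:3])
E
```

```text
t: 14.65
tool_pos: [0.5287, 0.0261, 0.0737]
orientation: [0.656, 0.755, -0.0, -0.0]
force: [-0.7, 0.2, -1.6]
grip_width: 0.0156
finger_force: 30.0
[0.52866204 0.02607784 0.073737  ] [ 6.55541219e-01  7.55159368e-01 -1.75890849e-04 -9.10604650e-05] [-0.70539266  0.23612118 -1.55403966]
wrist strip_face [([0.5612, 0.0308, 0.0356], 0.64)]
wrist board_edge [([0.564, 0.0322, 0.0357], 0.65)]
scene strip_face [([0.5611, 0.0306, 0.0394], 0.83), ([0.388, -0.2911, 0.0131], 0.63), ([0.2723, -0.5379, 0.0111], 0.61)]
scene board_edge [([0.5679, 0.0339, 0.0389], 0.82)]
```

View pics/w4.png

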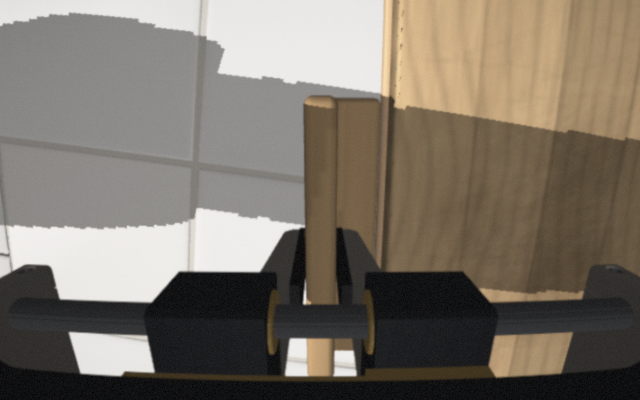

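The strip's face (column ~380) and the board edge are parallel with a few mm between them. Now press slowly, watching the force.

```bash
python3 -m jog '0 0.003 0 0 0 0;0 0.006 0 0 0 0;0 0.008 0 0 0 0;0 0.01 0 0 0 0;0 0.01 0 0 0 0;0 0.01 0 0 0 0'
```

```text
t: 15.75
tool_pos: [0.5378, 0.0274, 0.0733]
orientation: [0.656, 0.755, -0.001, -0.001]
force: [-4.2, -1.0, -1.2]
grip_width: 0.0161
finger_force: 30.0
```

Contact, with the preload just reached. About 14 mm more.

```bash
python3 -m jog '0 0.002 0 0 0 0;0 0.004 0 0 0 0;0 0.006 0 0 0 0;0 0.008 0 0 0 0;0 0.01 0 0 0 0;0 0.01 0 0 0 0;0 0.01 0 0 0 0'
```

```text
t: 16.62
tool_pos: [0.5465, 0.0286, 0.0734]
orientation: [0.656, 0.755, -0.002, -0.001]
force: [-8.9, -1.4, 3.4]
grip_width: 0.0158
finger_force: 30.0
```

```bash
python3 -m jog '0 0.002 0 0 0 0;0 0.004 0 0 0 0;0 0.005 0 0 0 0;0 0.005 0 0 0 0;0 0.005 0 0 0 0'
python3 - <<'E'
from h import *
o=r.get_obs();s=snapshot('wrist');T=cam(s,o);print(o['tool_pos'],o['orientation'],o['force'],o['moment'])
a=s['img']
S=snapshot('scene');p=proj(S,cam(S),[[.58,.035,.04]])[0].astype(int)
b=cv2.resize(S['img'][p[1]-60:p[1]+60,p[0]-96:p[0]+96],(640,400),interpolation=2)
cv2.imwrite('pics/p1.png',cv2.resize(np.vstack([a,b])[:,:,::-1],(480,600)))
for c in ['wrist','scene']:
    for l in ['strip_face','strip_rib','board_edge']: print(c,l,[(d['at'],round(d['p'],2)) for d in pinpoint(l,c)][:3])
E
```

```text
t: 17.25
tool_pos: [0.5506, 0.0292, 0.0732]
orientation: [0.656, 0.755, -0.003, -0.002]
force: [-11.3, -0.8, 5.1]
grip_width: 0.016
finger_force: 30.0
[0.55061762 0.02918758 0.07324626] [ 0.65556329  0.75513255 -0.00273494 -0.00203211] [-11.33800135  -0.81643158   5.11630958] [-0.31518206  2.39510597  0.08576654]
wrist strip_face [([0.5834, 0.0386, 0.036], 0.96)]
wrist strip_rib [([0.5482, 0.0349, 0.0701], 0.55)]
wrist board_edge [([0.5781, 0.0325, 0.0362], 0.78)]
scene strip_face [([0.5828, 0.0304, 0.0409], 0.77), ([0.2744, -0.5346, 0.0069], 0.72), ([0.3868, -0.2878, 0.0151], 0.62)]
scene strip_rib [([0.3674, -0.2593, 0.0457], 0.9), ([0.5488, 0.0255, 0.0738], 0.53), ([0.2999, -0.5213, 0.0509], 0.45)]
scene board_edge [([0.5782, 0.0334, 0.037], 0.93)]
```

View pics/p1.png

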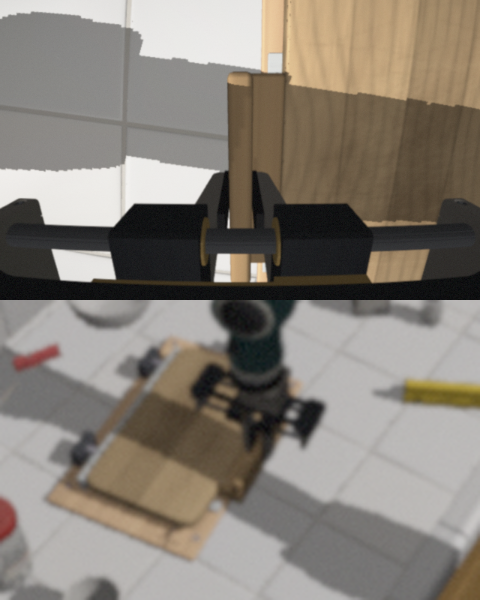

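The strip bears on the board edge with the carriage about half in (carriage face exposed at (275,62)). I'll compare the strip's edges in the wrist frame before and after contact to check for tilt.

```bash
python3 -m jog '0 0 0 0 0 0;0 0 0 0 0 0;0 0 0 0 0 0;0 0 0 0 0 0'
python3 - <<'E'
from h import *
o=r.get_obs();s=snapshot('wrist');print(o['force'],o['tool_pos'])
A=cv2.imread('pics/w4.png').astype(int);B=s['img'][:,:,::-1].astype(int)
for n,I in(('before',A),('after',B)):
    m=I[125:200:1].mean(2)
    for y in (115,150): print(n,y,I[y-3:y+4,296:400:2].mean((0,2)).astype(int).tolist())
    print(n,'end rows rib/flange',I[84:112:2,312:328].mean((1,2)).astype(int).tolist(),I[84:112:2,345:370].mean((1,2)).astype(int).tolist())
# predicted columns of flange edge for pitch angles
T=cam(s,o);u=np.array([.9903,.1392,0]);v=np.array([-.1392,.9903,0]);z=np.array([0,0,1.])
for t in (-.08,-.04,0,.04,.08):
    c,q=np.cos(t),np.sin(t)
    f=lambda a,h:np.array(o['tool_pos'])+v*.06+u*(a*c+h*q)+z*(h*c-a*q)
    print(t,proj(s,T,[f(-.008,.002),f(.008,.002),f(.032,-.024)]).round(1).tolist())
E
```

```text
t: 18.15
tool_pos: [0.5506, 0.0292, 0.0733]
orientation: [0.656, 0.755, -0.003, -0.002]
force: [-11.2, -1.6, 4.9]
grip_width: 0.0156
finger_force: 30.0
[-11.18244406  -1.61519399   4.90307595] [0.55063684 0.02921099 0.07325622]
before 115 [142, 143, 143, 134, 74, 73, 78, 81, 83, 82, 83, 83, 83, 84, 84, 86, 86, 85, 81, 77, 67, 86, 92, 95, 94, 92, 91, 94, 95, 95, 94, 94, 94, 95, 96, 95, 95, 94, 93, 94, 90, 84, 80, 92, 105, 110, 76, 54, 56, 71, 88, 94]
before 150 [143, 142, 142, 142, 85, 72, 76, 81, 84, 82, 81, 82, 83, 84, 86, 88, 91, 92, 88, 83, 73, 89, 94, 96, 94, 92, 93, 95, 95, 95, 95, 95, 95, 96, 95, 95, 93, 94, 95, 93, 86, 79, 86, 104, 112, 92, 55, 59, 72, 89, 99, 101]
before end rows rib/flange [186, 144, 142, 142, 143, 134, 89, 105, 120, 134, 145, 122, 88, 84] [235, 234, 223, 177, 145, 142, 137, 86, 75, 88, 94, 95, 94, 95]
after 115 [141, 141, 141, 129, 65, 75, 81, 84, 91, 92, 91, 95, 102, 101, 102, 107, 108, 100, 90, 79, 67, 86, 93, 94, 93, 91, 92, 93, 93, 94, 94, 93, 93, 94, 95, 93, 92, 93, 93, 94, 89, 78, 74, 87, 95, 102, 110, 120, 123, 123, 130, 127]
after 150 [141, 141, 141, 133, 75, 72, 78, 80, 81, 81, 81, 82, 82, 82, 83, 88, 90, 89, 87, 80, 71, 88, 94, 94, 93, 93, 93, 93, 94, 95, 94, 94, 93, 95, 94, 93, 93, 93, 94, 91, 85, 72, 87, 97, 101, 100, 99, 97, 94, 95, 98, 99]
after end rows rib/flange [234, 233, 207, 151, 141, 133, 87, 103, 118, 133, 143, 144, 144, 144] [215, 216, 215, 215, 213, 202, 162, 84, 75, 87, 93, 94, 94, 93]
-0.08 [[299.4, 136.4], [334.4, 136.7], [382.3, 133.6]]
-0.04 [[299.5, 136.5], [334.6, 136.6], [380.2, 133.4]]
0 [[299.6, 136.5], [334.8, 136.6], [378.0, 133.3]]
0.04 [[299.8, 136.6], [334.9, 136.5], [375.8, 133.1]]
0.08 [[299.9, 136.6], [335.0, 136.5], [373.5, 132.9]]
```

The flange edge has moved less than 1 px, so tilt is under 0.02 rad. The force is steady at about 11 N. Handing in.

```bash
python3 -c "
from plant import hand_in
print(hand_in())"
```

```text
the job is handed in; nothing more can be done
None
```

The job is handed in, with no verdict returned: the knob was turned about 1.34 rad past its detent, and the wooden strip is still gripped, level and square, pressing the middle of the board's near edge at about 11 N with the carriage roughly halfway in (about 14 mm).

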